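# Complete the slide tray and fit its desiccant

### The job

Push the loose yellow slide cassette down into the packed row in the tray, between the black and the blue cassette, easing the neighbours apart without toppling them, until it stands fully home on the tray floor like the others. Then hang the orange desiccant cartridge by its bent lip over the outer end wall of the tray's small empty bay, so that it hangs inside that bay. Leave the petri dish, beaker and tape roll where they are.

Things in the scene. Friction and masses are not known exactly. Their poses are not given: they have to be found in the camera images.
- row_floor (a point): Grey metal tray, fixed. Point: middle of its long bay's floor, 5 mm above the bench; y along the row. Long bay inside: y -91 to 91 mm, 64 mm wide (x); walls 4 mm thick, the long ones 45 mm above the bench, the cross walls at its two ends 95 mm. Beyond, y 95 to 140, lies a small empty bay, also 64 mm wide, closed by the outer end wall (tray_rim).
- tray_rim (a point): Middle of the top edge of the tray's outer end wall (bare metal), which closes the small empty bay; 70 mm above the bench. The wall is 5 mm thick (along y, +-2.5 mm about this point) and 72 mm long (x). The small bay's inside is towards -y; +y is outside the tray. Axes as row_floor.
- loose_c (a point): Loose slide cassette, yellow upper part, white body, 56 x 28 x 110 mm (x, y, z), 0.11 to 0.22 kg, upright on the bench at the robot's right. Point: its centre, 55 mm up. Foot tapers to 18 mm thick over the lowest 14 mm. Grip it near the top across x (56 mm), where fingers clear the neighbours; a 40 N grip does no harm, pushing it in takes about 5 N.
- end_a_c (a point): Slide cassette in the row, grey upper part, white body, same shape and size as the yellow one (56 x 28 x 110 mm), top bevelled from 28 to 14 mm over the highest 11 mm. Point: its centre, 55 mm up; 28 mm thickness along y. Loose, upright on the tray floor; slides or leans aside easily (friction 0.25). Stands at the -y end of the row.
- blue_c (a point): Slide cassette in the row, blue upper part, white body, same shape and size as the yellow one (56 x 28 x 110 mm), top bevelled from 28 to 14 mm over the highest 11 mm. Point: its centre, 55 mm up; 28 mm thickness along y. Loose, upright on the tray floor; slides or leans aside easily (friction 0.25). Next to the black, on either side; gap 10 to 14 mm.
- black_c (a point): Slide cassette in the row, black upper part, white body, same shape and size as the yellow one (56 x 28 x 110 mm), top bevelled from 28 to 14 mm over the highest 11 mm. Point: its centre, 55 mm up; 28 mm thickness along y. Loose, upright on the tray floor; slides or leans aside easily (friction 0.25). Middle of the row.
- red_c (a point): Slide cassette in the row, red upper part, white body, same shape and size as the yellow one (56 x 28 x 110 mm), top bevelled from 28 to 14 mm over the highest 11 mm. Point: its centre, 55 mm up; 28 mm thickness along y. Loose, upright on the tray floor; slides or leans aside easily (friction 0.25). Next to the black, opposite the blue.
- end_b_c (a point): Slide cassette in the row, grey upper part, white body, same shape and size as the yellow one (56 x 28 x 110 mm), top bevelled from 28 to 14 mm over the highest 11 mm. Point: its centre, 55 mm up; 28 mm thickness along y. Loose, upright on the tray floor; slides or leans aside easily (friction 0.25). Stands at the +y end of the row.
- cartridge_fin (a point): Orange desiccant cartridge, 0.12 kg, 100 mm tall, upright on the bench at the robot's left. Body 44 x 22 x 50 mm (x, y, z), on it a grip fin 40 x 12 x 50 mm. Point: in the fin, on the middle axis, 80 mm above the underside. z up, y towards the side with the lip. Grip the fin across its 40 mm width (x).
- cartridge_lip (a point): The cartridge's bent steel lip, 30 mm wide (x): from the top of the body it goes 16 mm out to +y, then 14 mm down, leaving a slot 13 mm wide, open below. Point: middle of the slot's roof (underside of the lip), 17.5 mm along y from the middle axis, 50 mm above the underside. Axes as cartridge_fin. Hung up, the wall is in the slot.
- petri: Clear glass petri dish, 93 mm across, 16 mm high; origin at the centre of its underside. A bystander.
- beaker: Clear glass beaker, 56 x 61 x 68 mm; origin at the centre of its underside. A bystander.
- tape_roll: Roll of tan tape lying flat, 96 mm across, 48 mm high; origin at the centre of its underside. A bystander.

How it is judged:
By the outcome, as a careful person would: the job done as asked, in the order asked, and still so for the second after the job is handed in, with the robot touching nothing.
It also fails if it takes over 54 s, if anything falls off the work surface, if the arm or the gripper's body presses on something with over 40 N, if the wrist force passes 120 N, or if a joint passes its speed limit or range.

### The arm

A 6-joint arm with a two-finger parallel gripper is mounted at the origin on a cart in front of the work surface, level with it; the furniture and walls round the work are solid. World frame = base frame: x ahead of the robot, y to its left, z up, the work surface at z = 0. Lengths are in m, angles in rad, forces in N, time in s.
With the tool pointing down it reaches from about 0.3 to 0.775 m from the base axis. Payload 14.6 kg.
Tool frame: the origin (TCP) lies midway between the tips of the shut fingers; the grasp point (between the pads) lies 19 mm behind it (ctrl.tcp_to_grasp is the distance from the TCP to the grasp point, in m); x points along the fingers, y is the direction in which the jaws open and shut, and the axes are right-handed (so a half turn about x gives the same grasp; the last joint's range is limited). The gripper opens to 94 mm and grips with 3 to 60 N. Pads are 16 mm wide; open, the fingers measure 119 mm over their backs; the gripper's body (75 mm by 177 mm) begins 78 mm behind the grasp point.
Start: joints at [1.047, 0.3, 1.521, -0, 1.321, -0.067], TCP at [0.243, 0.494, 0.205] pointing down, gripper open.
Joint ranges: [-3.03, 3.03], [-0.79, 2.21], [0.23, 2.52], [-1.04, 4.18], [0, 3.07], [-2.55, 2.55]. Speed limits (rad/s): [2.22, 2.22, 2.57, 3.14, 3.14, 3.14].

### API

Orientations are given as [roll, pitch, yaw] about the fixed x, y, z axes, in that order (R = Rz(yaw) Ry(pitch) Rx(roll)).
In Python, from station import ctrl gives the robot as it stands.
- The arm moves only by the tool jog_arm, never from a script. Its argument "rows" is one flat list of numbers, 7 for each row, row after row: the shift along the world's x, y, z in m, then the turn, a rotation vector about the world's x, y, z in degrees, then the closure, from 0 (fully open) to 1 (shut). A call has 1 to 8 rows; each row shifts and turns the commanded pose from where the row before left it; what a row does not reach is not made up. A row lasts 1/12 s, in which the tool goes at most 41.7 mm and 7.16 degrees, less where a joint would pass 70% of its speed; a pose out of reach is approached as far as the arm can. A call with a gripper value outside its range is refused whole. The fingers move at their own pace and stop on an object; "squeeze" is the grip in N (left out, the last holds). Time passes only in rows, so rows that do not move let the fingers close. It gives the time, the measured TCP pose, the force and the opening at its end, in the units of the state.
- ctrl.get_obs(): the state, without advancing time (a new reading comes with each control period).
- ctrl.camera(name): name is "scene" or "top"; returns (picture, depth): 384x512x3 uint8, red, green, blue; 384x512 float32, m along the optical axis (not along the pixel's ray), 0 where there is no reading.
- ctrl.camera_model(name): a dict with "K" (3x3 intrinsics, pixels), "extrinsics" (4x4, takes a point from camera to world coordinates). Camera axes: x right, y down, z forward; pixel columns grow to the right and rows downward; lengths in m; the calibration is good to about 2 mm. A picture is of the moment at which its call begins. camera_model takes no time and is no camera call.
- ctrl.hand_in(): hands the job in, once; it reports no verdict.
The state is a dict: "time_s": time; "qpos": joint angles; "joint_vel": joint speeds; "tau": joint torques, N m; "ee_pos": TCP position; "eef_rot": TCP orientation; "force": force on the tool from outside, world axes, zero at the start; "moment": the same for the moment, N m; "grip_width": finger opening in m.
Only numpy, scipy, OpenCV 4.12 (cv2) and the standard library are available. Lean on these libraries where they do the work, as an engineer would, in place of code of your own. Each camera call takes 0.05 s, during which the arm holds its last target.

## Working session

There is one attempt and no reset: what is moved stays moved. The work goes in short steps, Python scripts to look and compute and a tool call to move; the robot and the scene stay as the last step left them, time stands still between calls to the robot, and variables do not carry over. Pictures are saved under pics/ and viewed, and the job is handed in when it is done.

Besides the shell and the picture viewer there is one more tool, called after "Request:" by a JSON object that holds its "method" and its "body". jog_arm: Moves the arm, as the interface text tells. Its arguments: {"type":"object","properties":{"rows":{"type":"array"},"squeeze":{"type":"number"}},"required":["rows"]}

```bash
ls; mkdir -p pics; cat > h.py <<'E'
import numpy as np,cv2
from station import ctrl
def cap(tag):
    out={}
    for n in ("scene","top"):
        im,d=ctrl.camera(n); cv2.imwrite(f"pics/{tag}_{n}.png",im[:,:,::-1]); np.savez(f"pics/{tag}_{n}.npz",im=im,d=d)
        out[n]=(im,d)
    return out
def load(tag,n):
    z=np.load(f"pics/{tag}_{n}.npz"); return z['im'],z['d']
def cloud(n,d):
    m=ctrl.camera_model(n);K=np.array(m['K']);E=np.array(m['extrinsics'])
    v,u=np.mgrid[:d.shape[0],:d.shape[1]]
    P=np.stack([(u-K[0,2])/K[0,0]*d,(v-K[1,2])/K[1,1]*d,d],-1)
    return P@E[:3,:3].T+E[:3,3]
E
python3 - <<'E'
from h import *
cap('a')
print(ctrl.get_obs())
for n in("scene","top"):print(ctrl.camera_model(n))
E
```

```text
pics
{'time_s': 0.1, 'qpos': array([ 1.04742269e+00,  3.00403893e-01,  1.52147228e+00, -4.45352481e-05,
        1.32066955e+00, -6.66160927e-02]), 'joint_vel': array([ 3.59959489e-05, -1.74412544e-03, -2.36149185e-03,  2.57906129e-04,
        1.99788771e-04,  3.92977544e-04]), 'tau': array([ 2.11484650e-03, -5.32649660e+01, -3.53284800e+01,  7.09625054e-02,
        2.34472216e-02, -7.09885126e-05]), 'ee_pos': array([0.24248865, 0.49342631, 0.20496921]), 'eef_rot': array([-1.59218043,  1.56984228, -2.04892693]), 'force': array([ 0.02886043,  0.75315532, -0.23969772]), 'moment': array([-0.04410389, -0.00260191,  0.01086724]), 'grip_width': 0.09419464864440177}
{'K': array([[373.69639833,   0.        , 253.15328104],
       [  0.        , 373.69639833, 191.18499039],
       [  0.        ,   0.        ,   1.        ]]), 'extrinsics': array([[ 0.63203266, -0.54050784,  0.55532512, -0.09103344],
       [-0.77491323, -0.44696276,  0.44691585, -0.51142441],
       [ 0.00664813, -0.7127942 , -0.70134173,  0.89599903],
       [ 0.        ,  0.        ,  0.        ,  1.        ]])}
{'K': array([[457.07368221,   0.        , 250.24990609],
       [  0.        , 457.07368221, 198.6824437 ],
       [  0.        ,   0.        ,   1.        ]]), 'extrinsics': array([[ 1.48870345e-02, -9.96436243e-01,  8.30252415e-02,
         4.25155163e-01],
       [-9.99888965e-01, -1.48903509e-02,  5.79296419e-04,
        -7.72342229e-04],
       [ 6.59043028e-04, -8.30246468e-02, -9.96547276e-01,
         1.24754994e+00],
       [ 0.00000000e+00,  0.00000000e+00,  0.00000000e+00,
         1.00000000e+00]])}
```

View pics/a_scene.png

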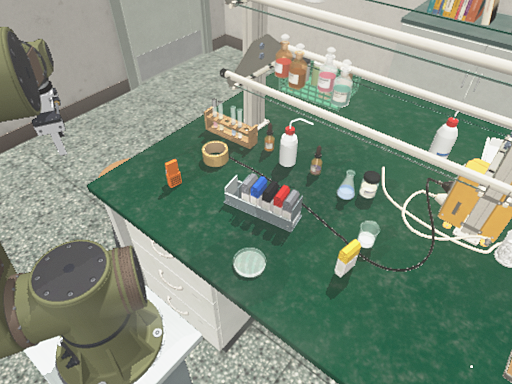

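View pics/a_top.png

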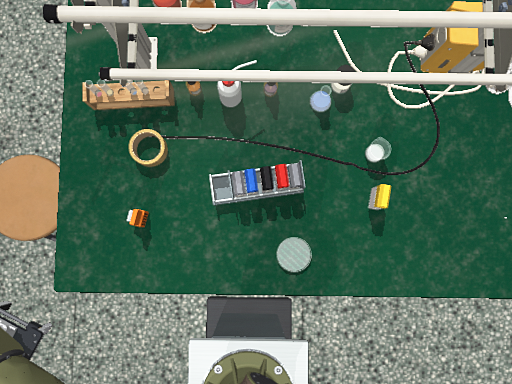

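The scene view has the tray at (263,200), the yellow cassette at (347,258), the cartridge at (173,173) and the petri dish at (249,263). In the top view the tray is at (257,182), yellow at (380,197) and the cartridge at (138,217). I'll measure these next.

```bash
python3 - <<'E'
from h import *
im,d=load('a','top'); P=cloud('top',d)
c=[cv2.resize(im[y:y+h,x:x+w],None,fx=f,fy=f,interpolation=cv2.INTER_CUBIC) for x,y,w,h,f in[(205,155,105,55,7)]]
cv2.imwrite('pics/b1.png',c[0][:,:,::-1])
a=cv2.resize(im[200:235,115:160],None,fx=8,fy=8,interpolation=cv2.INTER_CUBIC);b=cv2.resize(im[178:213,360:405],None,fx=8,fy=8,interpolation=cv2.INTER_CUBIC)
cv2.imwrite('pics/b2.png',np.hstack([a,b])[:,:,::-1])
# bench height
print('bench',np.median(P[240:280,150:200,2]))
im2,d2=load('a','scene');P2=cloud('scene',d2)
print('bench',np.median(P2[215:225,160:200,2]))
hsv=cv2.cvtColor(im,cv2.COLOR_RGB2HSV)
hsv2=cv2.cvtColor(im2,cv2.COLOR_RGB2HSV)
for nm,Q in(('top',P),('scene',P2)):
  def rep(t,sel,zmin=.01):
    q=Q[sel]; q=q[q[:,2]>zmin]
    r=cv2.minAreaRect(q[:,:2].astype(np.float32)*1000) 
    print(nm,t,len(q),'z',q[:,2].min().round(3),np.percentile(q[:,2],95).round(4),'c',np.round(r[0],1),np.round(r[1],1),round(r[2],1))
  B=lambda x0,x1,y0,y1,z0,z1:(Q[...,0]>x0)&(Q[...,0]<x1)&(Q[...,1]>y0)&(Q[...,1]<y1)&(Q[...,2]>z0)&(Q[...,2]<z1)
  rep('yel',B(.33,.55,-.4,-.2,.08,.14)); rep('yeltop',B(.33,.55,-.4,-.2,.104,.14))
  rep('cart',B(.28,.5,.15,.4,.03,.14)); rep('fin',B(.28,.5,.15,.4,.085,.14))
  rep('tray',B(.3,.56,-.15,.15,.03,.14)); rep('rowtop',B(.3,.56,-.15,.15,.104,.14))
  rep('trayall',B(.3,.56,-.15,.15,.01,.14),.01)
  rep('bay end',B(.3,.56,.06,.15,.06,.08))
  # high stuff
  for z0 in(.15,.2,.3,.4,.5):
    s=B(.2,.8,-.45,.45,z0,1.2); 
    if s.any():print(nm,'above',z0,Q[s].min(0).round(3),Q[s].max(0).round(3))
E
```

```text
bench -0.0003241773240060253
bench 0.0002689844054314383
top yel 236 z 0.08 0.1115 c [ 528.8 -336.6] [30.1 46.5] 79.9
top yeltop 144 z 0.104 0.1122 c [ 529.1 -336.4] [21.9 46. ] 80.0
top cart 253 z 0.031 0.101 c [473.6 299.9] [39.3 43.8] 76.8
top fin 94 z 0.087 0.1027 c [471.5 292. ] [12.5 40.5] 76.2
top tray 776 z 0.03 0.116 c [538.1 -18.5] [ 43.7 242. ] 0.0
top rowtop 309 z 0.104 0.1173 c [549.3 -43.1] [ 26.1 168.7] 2.5
top trayall 938 z 0.01 0.1157 c [447.8 -23.2] [224.3 251.4] 0.0
top bay end 36 z 0.061 0.0727 c [538.  98.] [43.8  5. ] 9.3
top above 0.15 [ 0.2   -0.45   0.151] [0.8   0.45  0.569]
top above 0.2 [ 0.2   -0.45   0.206] [0.8   0.45  0.569]
top above 0.3 [ 0.2  -0.45  0.3 ] [0.8   0.45  0.569]
top above 0.4 [ 0.2   -0.407  0.451] [0.8   0.424 0.569]
top above 0.5 [ 0.2   -0.407  0.5  ] [0.8   0.396 0.569]
scene yel 236 z 0.08 0.1117 c [ 528.3 -336.5] [29.3 46.6] 80.2
scene yeltop 120 z 0.104 0.1126 c [ 527.9 -337.1] [22.6 46.1] 81.0
scene cart 246 z 0.03 0.1003 c [470.  290.9] [36.2 48.1] 43.6
scene fin 69 z 0.085 0.102 c [472.  290.6] [16.9 39.8] 79.8
scene tray 1328 z 0.03 0.1141 c [537.7 -19.6] [ 44.3 242.3] 0.2
scene rowtop 207 z 0.104 0.1169 c [550.5 -46.1] [ 24.6 167.1] 3.6
scene trayall 1714 z 0.01 0.1131 c [447.5 -24. ] [224.8 250.5] 0.2
scene bay end 32 z 0.06 0.0705 c [536.6  96.3] [40.1  6.3] 8.7
scene above 0.15 [ 0.2   -0.45   0.151] [0.8  0.45 0.57]
scene above 0.2 [ 0.2   -0.45   0.206] [0.8  0.45 0.57]
scene above 0.3 [ 0.2  -0.45  0.3 ] [0.8  0.45 0.57]
scene above 0.4 [ 0.2   -0.45   0.446] [0.8  0.45 0.57]
scene above 0.5 [ 0.2  -0.45  0.5 ] [0.8  0.45 0.57]
```

```bash
sleep 1; ls pics
```

```text
a_scene.npz
a_scene.png
a_top.npz
a_top.png
b1.png
b2.png
```

View crops.

View pics/b1.png

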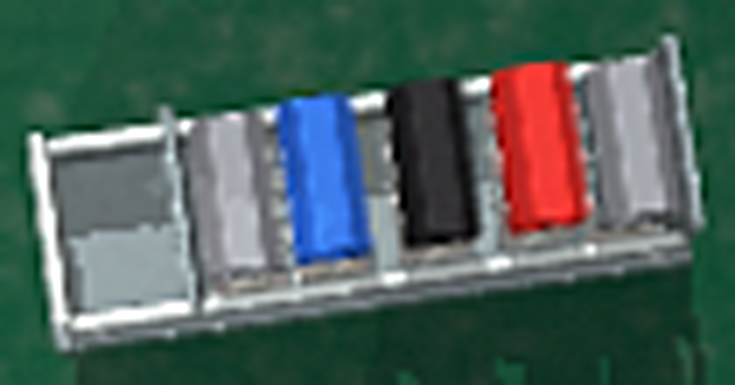

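View pics/b2.png

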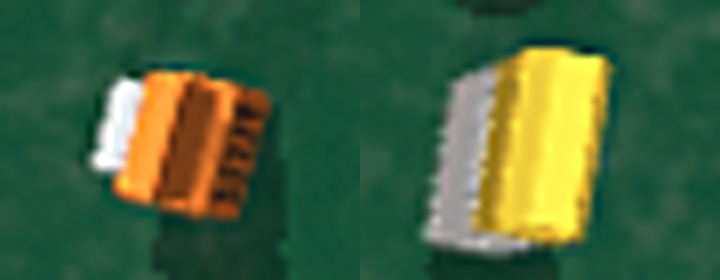

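```bash
python3 - <<'E'
from h import *
for nm in('top','scene'):
  im,d=load('a',nm); Q=cloud(nm,d); hsv=cv2.cvtColor(im,cv2.COLOR_RGB2HSV)
  B=lambda x0,x1,y0,y1,z0,z1:(Q[...,0]>x0)&(Q[...,0]<x1)&(Q[...,1]>y0)&(Q[...,1]<y1)&(Q[...,2]>z0)&(Q[...,2]<z1)
  def rep(t,sel):
    q=Q[sel]
    if len(q)<4: print(t,len(q));return
    r=cv2.minAreaRect(q[:,:2].astype(np.float32)*1000)
    print(nm,t,len(q),'z',np.percentile(q[:,2],[5,50,95]).round(4),'c',np.round(r[0],1),np.round(r[1],1),round(r[2],1))
  rep('tray',B(.45,.65,-.18,.18,.02,.14))
  rep('traylow',B(.45,.65,-.18,.18,.035,.05))
  rep('rowtop',B(.45,.65,-.15,.15,.106,.14))
  rep('rim',B(.45,.65,.085,.15,.055,.08))
  rep('crosswall',B(.45,.65,.03,.15,.08,.1))
  H,S,V=[hsv[...,i] for i in range(3)]
  reg=B(.45,.65,-.15,.15,.1,.14)
  rep('blue',reg&(H>105)&(H<130)&(S>120)); rep('red',reg&((H<8)|(H>170))&(S>120))
  rep('black',reg&(V<60));rep('grey',reg&(S<60)&(V>70))
  q=Q[B(.2,.8,-.45,.45,.15,1.2)]
  for x in np.arange(.2,.8,.05):
    s=q[(q[:,0]>x)&(q[:,0]<x+.05)]
    if len(s):print(round(x,2),len(s),s.min(0).round(2),s.max(0).round(2))
E
```

```text
top tray 2075 z [0.0354 0.1068 0.1166] c [569.8 -15.7] [ 74.5 239.8] 8.7
top traylow 316 z [0.0382 0.0459 0.0496] c [570.2 -17.9] [ 74.1 234.9] 9.0
top rowtop 1083 z [0.107  0.1132 0.1174] c [573.8 -40.6] [ 59.  171.1] 8.7
top rim 59 z [0.0625 0.0691 0.0727] c [550.8 100. ] [69.7  5.2] 8.5
top crosswall 53 z [0.089  0.0937 0.0982] c [559.9  50.9] [68.4 16.9] 21.4
top blue 243 z [0.1037 0.1129 0.1172] c [568.   -1.1] [56.2 27.1] 8.0
top red 243 z [0.1046 0.1128 0.1174] c [581.  -78.7] [56.  26.5] 7.9
top black 224 z [0.1043 0.1129 0.1172] c [574.3 -40.5] [55.4 27.6] 7.8
top grey 514 z [0.1031 0.1123 0.1169] c [572.2 -41.2] [ 56.7 172.5] 8.5
0.2 2348 [0.2  0.29 0.21] [0.25 0.45 0.56]
0.25 155 [0.25 0.39 0.31] [0.27 0.45 0.5 ]
0.7 26 [0.75 0.28 0.27] [0.75 0.28 0.56]
0.75 12146 [ 0.75 -0.45  0.15] [0.8  0.33 0.57]
scene tray 2383 z [0.0264 0.0773 0.1158] c [569.1 -18. ] [ 76.6 242. ] 8.5
scene traylow 430 z [0.0362 0.0442 0.0489] c [569.4 -17.9] [ 75.9 240.8] 8.5
scene rowtop 590 z [0.107  0.1139 0.1172] c [574.3 -42.2] [ 61.8 171.5] 8.6
scene rim 65 z [0.0573 0.0654 0.0717] c [551.1  98.2] [73.   6.9] 8.6
scene crosswall 38 z [0.0827 0.0929 0.0976] c [557.8  50.5] [68.7 16.4] 23.3
scene blue 141 z [0.1016 0.1128 0.1167] c [569.1  -2.3] [59.2 29.5] 10.7
scene red 153 z [0.1026 0.1127 0.1171] c [581.4 -80.8] [57.2 28.8] 10.0
scene black 18 z [0.1019 0.1058 0.1125] c [563.6 -53.3] [18.9 45.1] 65.5
scene grey 346 z [0.1026 0.1136 0.1172] c [574.2 -41. ] [ 61.8 174.1] 8.6
0.2 855 [0.2  0.29 0.21] [0.25 0.45 0.57]
0.25 233 [0.25 0.4  0.32] [0.29 0.45 0.53]
0.7 5 [0.75 0.28 0.28] [0.75 0.28 0.29]
0.75 6188 [ 0.75 -0.45  0.15] [0.8  0.33 0.57]
```

```bash
python3 - <<'E'
from h import *
for nm in('top','scene'):
  im,d=load('a',nm); Q=cloud(nm,d); hsv=cv2.cvtColor(im,cv2.COLOR_RGB2HSV)
  B=lambda x0,x1,y0,y1,z0,z1:(Q[...,0]>x0)&(Q[...,0]<x1)&(Q[...,1]>y0)&(Q[...,1]<y1)&(Q[...,2]>z0)&(Q[...,2]<z1)
  def rep(t,sel):
    q=Q[sel]
    if len(q)<4: print(t,len(q));return
    r=cv2.minAreaRect(q[:,:2].astype(np.float32)*1000)
    print(nm,t,len(q),'z',np.percentile(q[:,2],[5,50,95]).round(4),'c',np.round(r[0],1),np.round(r[1],1),round(r[2],1))
  rep('yel',B(.45,.62,-.42,-.25,.07,.14)); rep('yeltop',B(.45,.62,-.42,-.25,.1,.14))
  rep('cart',B(.38,.55,.2,.38,.02,.14)); rep('fin',B(.38,.55,.2,.38,.09,.14));rep('body',B(.38,.55,.2,.38,.035,.065))
  wh=B(.38,.55,.2,.38,.03,.065)&(hsv[...,1]<90); rep('lip',wh)
  rep('petri',B(.35,.5,-.2,0,.008,.03));rep('beaker',B(.55,.75,-.45,-.25,.01,.1));rep('tape',B(.55,.75,.15,.4,.02,.1))
from scipy.spatial.transform import Rotation as R
o=ctrl.get_obs();print(R.from_euler('xyz',o['eef_rot']).as_matrix().round(3))
E
```

```text
top yel 323 z [0.0766 0.1055 0.1117] c [ 533.8 -337.2] [30.4 56.3] 79.5
top yeltop 233 z [0.1012 0.1079 0.1123] c [ 534.  -336.5] [27.5 56.2] 80.5
top cart 268 z [0.0294 0.0577 0.1009] c [473.6 299.9] [39.3 43.8] 76.8
top fin 85 z [0.0943 0.0991 0.1028] c [472.  291.9] [12.5 39.5] 76.2
top body 121 z [0.041  0.0512 0.0582] c [473.7 300. ] [39.2 43.8] 76.4
top lip 39 z [0.0501 0.0533 0.0582] c [466.9 308.1] [45.7 24.2] 33.6
top petri 71 z [0.0099 0.0151 0.0193] c [ 389.1 -119.5] [74.5 91.5] 0.7
top beaker 538 z [0.0117 0.0328 0.0712] c [ 625.1 -351.9] [128.4 154.4] 35.6
top tape 531 z [0.0238 0.0453 0.0502] c [661.7 277. ] [94.5 93. ] 33.6
scene yel 330 z [0.0735 0.1026 0.1115] c [ 534.  -338.4] [30.3 58.4] 79.0
scene yeltop 190 z [0.1012 0.1091 0.1122] c [ 533.7 -338.1] [27.2 57.9] 80.5
scene cart 280 z [0.024  0.0594 0.1001] c [470.3 290.6] [36.2 49. ] 43.6
scene fin 55 z [0.0913 0.0979 0.1021] c [472.  290.6] [16.9 39.8] 79.8
scene body 108 z [0.0361 0.0488 0.0634] c [467.6 291.3] [33.  48.6] 35.4
scene lip 4 z [0.0428 0.0487 0.0537] c [464.5 317.9] [6.9 1.7] 50.5
scene petri 108 z [0.0084 0.0136 0.018 ] c [ 391.4 -120.9] [93.4 73.1] 82.6
scene beaker 500 z [0.0124 0.0447 0.0689] c [ 624.3 -352.3] [163.6 119.5] 49.5
scene tape 383 z [0.0224 0.0404 0.0497] c [661.8 275.7] [98.3 94.1] 67.0
[[-0.     0.441  0.897]
 [-0.001  0.897 -0.441]
 [-1.    -0.001 -0.   ]]
```

Request:
{"method": "jog_arm", "body": {"rows": [0.012,-0.035,0,0,0,-3,0,0.012,-0.035,0,0,0,-3,0,0.012,-0.035,0,0,0,-3,0,0.012,-0.035,0,0,0,-3,0,0.012,-0.035,0,0,0,-3,0,0.012,-0.035,0,0,0,-3,0,0.012,-0.035,0,0,0,-3,0,0.012,-0.035,0,0,0,-3,0]}}

```text
time_s: 0.77
ee_pos: [0.3386, 0.2119, 0.2054]
eef_rot: [-0.95, 1.571, -1.828]
force: [1.0, -0.3, -0.4]
grip_width: 0.094
```

Request:
{"method": "jog_arm", "body": {"rows": [0.012,-0.035,0,0,0,-3,0,0.012,-0.035,0,0,0,-3,0,0.012,-0.035,0,0,0,-3,0,0.012,-0.035,0,0,0,-3,0,0.012,-0.035,0,0,0,-3,0,0.012,-0.035,0,0,0,-3,0,0.012,-0.035,0,0,0,-3,0,0.012,-0.035,0,0,0,-3,0]}}

```text
time_s: 1.43
ee_pos: [0.4346, -0.0684, 0.2054]
eef_rot: [-2.182, 1.571, 2.804]
force: [0.4, 0.5, 0.2]
grip_width: 0.0941
```

Request:
{"method": "jog_arm", "body": {"rows": [0.012,-0.035,0,0,0,-3,0,0.012,-0.035,0,0,0,-3,0,0.012,-0.035,0,0,0,-3,0,0.012,-0.035,0,0,0,-3,0,0.012,-0.035,0,0,0,-3,0,0.012,-0.035,0,0,0,-3,0]}}

```text
time_s: 1.93
ee_pos: [0.5067, -0.2783, 0.205]
eef_rot: [-2.145, 1.57, 2.526]
force: [0.4, 1.7, -0.1]
grip_width: 0.0938
```

Request:
{"method": "jog_arm", "body": {"rows": [0.0135,-0.0295,0,0,0,-4,0,0.0138,-0.0294,0,0,0,-4,0,0,0,0,0,0,0,0,0,0,-0.03,0,0,0,0,0,0,-0.02,0,0,0,0]}}

```text
time_s: 2.35
ee_pos: [0.5336, -0.3353, 0.1536]
eef_rot: [-2.071, 1.57, 2.463]
force: [-0.4, -0.0, -1.3]
grip_width: 0.094
```

```bash
python3 - <<'E'
from h import *
from scipy.spatial.transform import Rotation as R
o=ctrl.get_obs();print(o['ee_pos'],R.from_euler('xyz',o['eef_rot']).as_matrix().round(3))
cap('c')
for n,(x,y,w,h) in {'scene':(300,200,110,90),'top':(350,160,80,65)}.items():
  im,_=load('c',n); cv2.imwrite(f'pics/c_{n}z.png',cv2.resize(im[y:y+h,x:x+w],None,fx=6,fy=6,interpolation=cv2.INTER_CUBIC)[:,:,::-1])
E
```

```text
[ 0.53360451 -0.33533952  0.15362531] [[-0.001  0.984 -0.177]
 [ 0.    -0.177 -0.984]
 [-1.    -0.001 -0.   ]]
```

View pics/c_scenez.png

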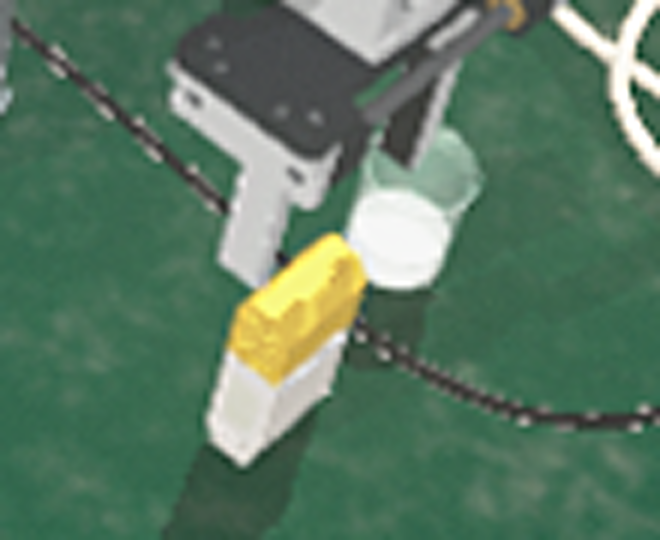

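```bash
python3 - <<'E'
from h import *
for nm in('top','scene'):
  im,d=load('a',nm); Q=cloud(nm,d)
  for z0,z1 in((.03,.08),(.06,.08)):
    s=(Q[...,0]>.57)&(Q[...,0]<.72)&(Q[...,1]>-.42)&(Q[...,1]<-.25)&(Q[...,2]>z0)&(Q[...,2]<z1)
    q=Q[s]; print(nm,len(q),q.min(0).round(3),q.max(0).round(3))
E
```

```text
top 242 [ 0.634 -0.365  0.03 ] [ 0.691 -0.31   0.073]
top 97 [ 0.634 -0.364  0.06 ] [ 0.691 -0.31   0.073]
scene 336 [ 0.633 -0.365  0.03 ] [ 0.693 -0.312  0.072]
scene 110 [ 0.633 -0.365  0.06 ] [ 0.693 -0.312  0.072]
```

Request:
{"method": "jog_arm", "body": {"rows": [0,-0.002,-0.03,0,0,0,0.1,0,0,-0.03,0,0,0,0.1,0,0,-0.022,0,0,0,0.1,0,0,0,0,0,0,0.1,0,0,0,0,0,0,1,0,0,0,0,0,0,1,0,0,0,0,0,0,1,0,0,0,0,0,0,1], "squeeze": 35}}

```text
time_s: 3.12
ee_pos: [0.5345, -0.3377, 0.0753]
eef_rot: [1.137, 1.568, -0.611]
force: [1.2, -0.5, 0.5]
grip_width: 0.0615
```

Request:
{"method": "jog_arm", "body": {"rows": [0,0,0,0,0,0,1,0,0,0,0,0,0,1,0,0,0,0,0,0,1,0,0,0,0,0,0,1]}}

```text
time_s: 3.45
ee_pos: [0.5343, -0.3376, 0.0748]
eef_rot: [1.101, 1.569, -0.647]
force: [-0.8, 0.1, 7.0]
grip_width: 0.0554
```

Request:
{"method": "jog_arm", "body": {"rows": [0,0,0.01,0,0,0,1,0,0,0.03,0,0,0,1,0,0,0.04,0,0,0,1,0,0,0.04,0,0,0,1,0,0,0.03,0,0,0,1,0,0,0,0,0,0,1]}}

```text
time_s: 3.95
ee_pos: [0.5353, -0.3383, 0.2315]
eef_rot: [1.128, 1.56, -0.62]
force: [0.5, -0.2, -0.7]
grip_width: 0.0557
```

```bash
python3 - <<'E'
from h import *
from scipy.spatial.transform import Rotation as R
o=ctrl.get_obs();print(o['ee_pos'],o['force'],o['grip_width'],R.from_euler('xyz',o['eef_rot']).as_matrix().round(3))
E
```

```text
[ 0.53531794 -0.33825962  0.23154025] [ 0.52488655 -0.24216199 -0.72144206] 0.05569472804143342 [[ 0.009  0.984 -0.177]
 [-0.006 -0.177 -0.984]
 [-1.     0.01   0.005]]
```

Request:
{"method": "jog_arm", "body": {"rows": [0.0035,0.02,0,0,0,1,1,0.0035,0.033,0,0,0,2,1,0.0035,0.033,0,0,0,2,1,0.0035,0.033,0,0,0,2,1,0.0035,0.033,0,0,0,2,1,0.0035,0.033,0,0,0,2,1,0.0035,0.033,0,0,0,2,1,0.0035,0.033,0,0,0,2,1]}}

```text
time_s: 4.62
ee_pos: [0.5616, -0.0847, 0.2236]
eef_rot: [-1.87, 1.571, 2.928]
force: [-0.1, 0.1, -1.6]
grip_width: 0.0559
```

Request:
{"method": "jog_arm", "body": {"rows": [0.0035,0.033,0,0,0,2,1,0.0035,0.033,0,0,0,2,1,0,0,0,0,0,0,1,0,0,0,0,0,0,1]}}

```text
time_s: 4.95
ee_pos: [0.5687, -0.0189, 0.2235]
eef_rot: [-1.691, 1.57, -3.105]
force: [-0.7, -0.0, -2.7]
grip_width: 0.0559
```

```bash
cat > st.py <<'E'
from h import *
from scipy.spatial.transform import Rotation as R
o=ctrl.get_obs();M=R.from_euler('xyz',o['eef_rot']).as_matrix()
print(o['time_s'],o['ee_pos'].round(4),o['force'].round(1),o['grip_width'].round(4),'yaw',np.degrees(np.arctan2(M[1,1],M[0,1])).round(2),'axis',M[:,0].round(4),'q',o['qpos'].round(2))
E
python3 st.py; python3 - <<'E'
from h import *
cap('d')
for n,(x,y,w,h) in {'scene':(210,130,110,110),'top':(195,110,130,100)}.items():
  im,_=load('d',n); cv2.imwrite(f'pics/d_{n}z.png',cv2.resize(im[y:y+h,x:x+w],None,fx=5,fy=5,interpolation=cv2.INTER_CUBIC)[:,:,::-1])
E
```

```text
Traceback (most recent call last):
  File "st.py", line 4, in <module>
    print(o['time_s'],o['ee_pos'].round(4),o['force'].round(1),o['grip_width'].round(4),'yaw',np.degrees(np.arctan2(M[1,1],M[0,1])).round(2),'axis',M[:,0].round(4),'q',o['qpos'].round(2))
                                                               ^^^^^^^^^^^^^^^^^^^^^
AttributeError: 'float' object has no attribute 'round'
```

View pics/d_scenez.png

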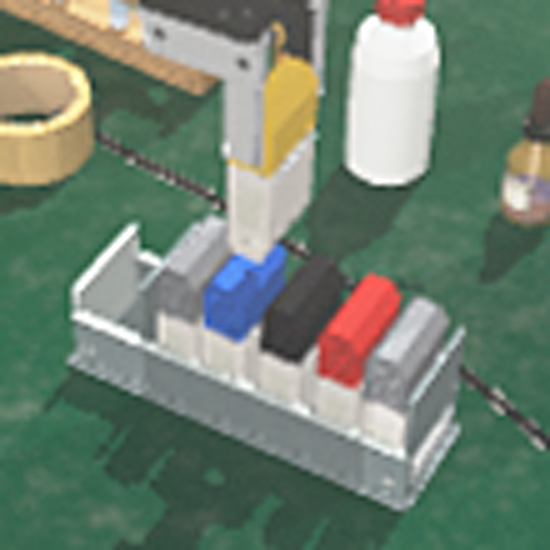

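View pics/d_topz.png

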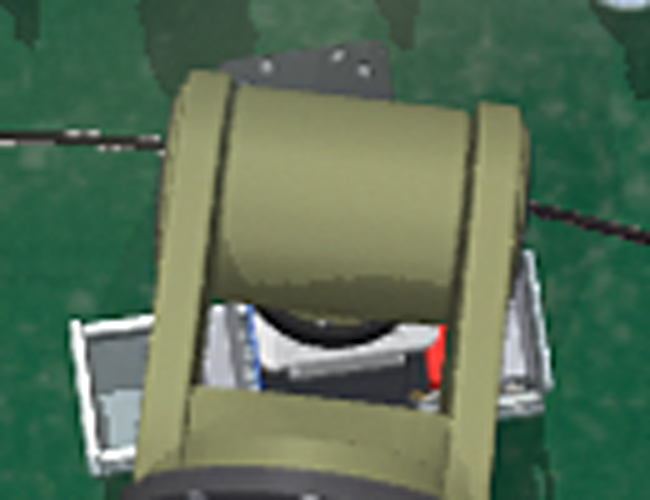

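```bash
sed -i "s/o\['grip_width'\].round(4)/round(o['grip_width'],4)/" st.py; python3 st.py; cat >> h.py <<'E'
O=np.array([.5727,-.0420]);TH=np.radians(8.6)
def tray(P):
    q=P[...,:2]-O;c,s=np.cos(TH),np.sin(TH)
    return np.stack([q[...,0]*c+q[...,1]*s,-q[...,0]*s+q[...,1]*c,P[...,2]],-1)
E
python3 - <<'E'
from h import *
im,d=load('d','scene');Q=cloud('scene',d);T=tray(Q)*1000
hsv=cv2.cvtColor(im,cv2.COLOR_RGB2HSV)
s=(abs(T[...,0])<40)&(abs(T[...,1]-20)<30)&(T[...,2]>125)&(T[...,2]<225)
print(s.sum())
for z in range(125,260,10):
  t=T[s&(T[...,2]>=z)&(T[...,2]<z+10)]
  if len(t):
    f=t[abs(t[:,0])<22]
    print(z,len(t),'x',np.percentile(t[:,0],[2,50,98]).round(1),'y',np.percentile(t[:,1],[2,50,98]).round(1),'midface y',np.percentile(f[:,1],[10,50,90]).round(1) if len(f) else '')
e=cloud
from station import ctrl
o=ctrl.get_obs();print('tcp tray',tray(np.array(o['ee_pos']))*1000)
for n,A in(('blue',(568.,-1.1)),('blue',(569.1,-2.3)),('black',(574.3,-40.5)),('red',(581,-78.7)),('red',(581.4,-80.8)),('rim',(551,99))):print(n,tray(np.array([*A,0])/1000)*1000)
# -y' faces of blue and black in scene, pre
im,d=load('d','scene')
for zl,zh in((75,100),):
  s=(abs(T[...,0])<24)&(abs(T[...,1])<90)&(T[...,2]>zl)&(T[...,2]<zh)
  h,e=np.histogram(T[s][:,1],bins=np.arange(-90,91,2));print([(int(a),int(b)) for a,b in zip(e,h) if b>4])
E
```

```text
5.05 [ 0.5688 -0.0208  0.2235] [ 0.7 -1.8 -1.7] 0.0557 yaw 8.8 axis [-2.e-04 -2.e-04 -1.e+00] q [-0.1   0.33  1.44 -0.    1.37 -0.25]
294
145 11 x [-28.8 -25.1  24.9] y [12.4 16.3 32.7] midface y [12.9 13.  13.1]
155 29 x [-28.8 -26.6  22.2] y [ 9.1 17.  33. ] midface y [ 9.2 10.6 11.6]
165 43 x [-28.3 -23.9  26.1] y [ 8.3 10.  34.2] midface y [8.4 9.6 9.8]
175 43 x [-29.4 -24.5  25.8] y [ 8.2 10.  33.1] midface y [8.5 9.1 9.7]
185 46 x [-29.8 -25.7  23.2] y [ 8.  10.9 34.4] midface y [ 8.5  9.4 10.1]
195 46 x [-29.1 -24.2  23.4] y [ 8.4 10.4 34.2] midface y [ 8.7  9.3 10.1]
205 40 x [-28.9 -25.7  20.3] y [ 7.9 12.  34. ] midface y [8.2 8.8 9.2]
215 36 x [-29.7 -16.4  24.2] y [ 7.9  9.8 32. ] midface y [ 8.4  9.2 10.2]
tcp tray [ -0.7316619   21.5630722  223.45692317]
blue [ 1.46884056 41.1429521   0.        ]
blue [ 2.37703016 39.79195556  0.        ]
black [1.80631322 1.24387802 0.        ]
red [  2.71873086 -37.52850254   0.        ]
red [  2.80020919 -39.66470507   0.        ]
rim [ -0.37153004 142.65956668   0.        ]
[(-88, 9), (-86, 19), (-54, 13), (-52, 8), (-16, 9), (-14, 29), (-12, 5), (24, 6), (26, 32), (58, 9)]
```

Request:
{"method": "jog_arm", "body": {"rows": [0.001,-0.002,-0.01,0,0,0,1,0,0,-0.012,0,0,0,1,0,0,-0.004,0,0,0,1,0,0,-0.004,0,0,0,1,0,0,-0.004,0,0,0,1,0,0,-0.004,0,0,0,1,0,0,-0.004,0,0,0,1,0,0,-0.004,0,0,0,1]}}

```text
time_s: 5.72
ee_pos: [0.5704, -0.0224, 0.1782]
eef_rot: [1.341, 1.569, -0.076]
force: [-1.6, -5.6, 22.3]
grip_width: 0.0558
```

Request:
{"method": "jog_arm", "body": {"rows": [0,0,-0.003,0,0,0,1,0,0,-0.003,0,0,0,1,0,0,-0.003,0,0,0,1,0,0,-0.003,0,0,0,1,0,0,-0.003,0,0,0,1,0,0,-0.003,0,0,0,1]}}

```text
time_s: 6.22
ee_pos: [0.5698, -0.0223, 0.159]
eef_rot: [-1.856, 1.57, 3.011]
force: [0.4, -0.9, -1.3]
grip_width: 0.0558
```

```bash
python3 st.py; python3 - <<'E'
from h import *
cap('e')
for n,(x,y,w,h) in {'scene':(210,130,110,110)}.items():
  im,_=load('e',n); cv2.imwrite(f'pics/e_{n}z.png',cv2.resize(im[y:y+h,x:x+w],None,fx=5,fy=5,interpolation=cv2.INTER_CUBIC)[:,:,::-1])
E
```

```text
6.2167 [ 0.5698 -0.0223  0.159 ] [ 0.4 -0.9 -1.3] 0.0558 yaw 8.83 axis [-3.e-04  0.e+00 -1.e+00] q [-0.1   0.39  1.52  0.    1.24 -0.26]
```

View pics/e_scenez.png

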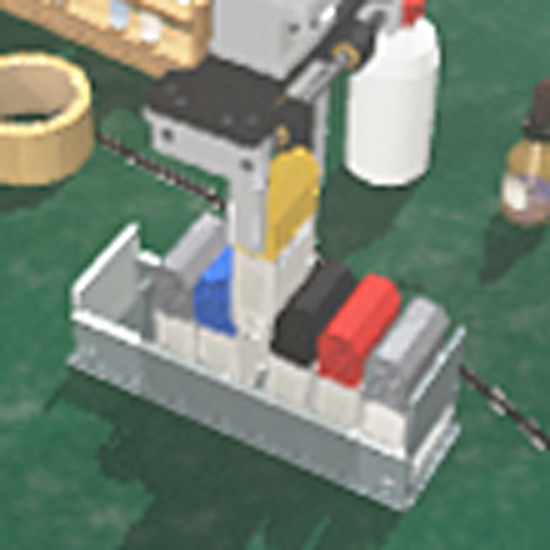

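Yellow, at (275,290) in the crop, is wedged in between blue and black. Both neighbours are still upright and have slid apart, so I'll keep pushing down.

Request:
{"method": "jog_arm", "body": {"rows": [0,0,-0.004,0,0,0,1,0,0,-0.005,0,0,0,1,0,0,-0.005,0,0,0,1,0,0,-0.005,0,0,0,1,0,0,-0.005,0,0,0,1,0,0,-0.005,0,0,0,1,0,0,-0.005,0,0,0,1,0,0,-0.005,0,0,0,1]}}

```text
time_s: 6.98
ee_pos: [0.5699, -0.0223, 0.1199]
eef_rot: [-1.546, 1.571, -2.962]
force: [-0.1, -0.4, -1.0]
grip_width: 0.0559
```

Request:
{"method": "jog_arm", "body": {"rows": [0,0,-0.005,0,0,0,1,0,0,-0.005,0,0,0,1,0,0,-0.005,0,0,0,1,0,0,-0.005,0,0,0,1,0,0,-0.004,0,0,0,1,0,0,-0.003,0,0,0,1,0,0,-0.003,0,0,0,1,0,0,-0.002,0,0,0,1]}}

```text
time_s: 7.65
ee_pos: [0.5698, -0.0223, 0.0881]
eef_rot: [-2.024, 1.571, 2.842]
force: [0.0, 0.2, -1.6]
grip_width: 0.056
```

Request:
{"method": "jog_arm", "body": {"rows": [0,0,-0.002,0,0,0,1,0,0,-0.002,0,0,0,1,0,0,-0.002,0,0,0,1,0,0,0,0,0,0,1]}}

```text
time_s: 7.98
ee_pos: [0.5698, -0.0223, 0.0821]
eef_rot: [-1.779, 1.57, 3.087]
force: [0.8, -0.1, -2.1]
grip_width: 0.0558
```

Request:
{"method": "jog_arm", "body": {"rows": [0,0,-0.001,0,0,0,1,0,0,-0.001,0,0,0,1,0,0,0,0,0,0,1]}}

```text
time_s: 8.23
ee_pos: [0.5698, -0.0223, 0.0803]
eef_rot: [-1.936, 1.571, 2.93]
force: [-0.1, -0.8, -1.8]
grip_width: 0.0556
```

```bash
python3 st.py; python3 - <<'E'
from h import *
im,d=ctrl.camera('scene');x,y,w,h=210,130,110,110
cv2.imwrite(f'pics/f_z.png',cv2.resize(im[y:y+h,x:x+w],None,fx=5,fy=5,interpolation=cv2.INTER_CUBIC)[:,:,::-1])
E
```

```text
8.2333 [ 0.5698 -0.0223  0.0803] [-0.1 -0.8 -1.8] 0.0556 yaw 8.83 axis [-2.e-04  0.e+00 -1.e+00] q [-0.1   0.48  1.59  0.    1.08 -0.26]
```

View pics/f_z.png

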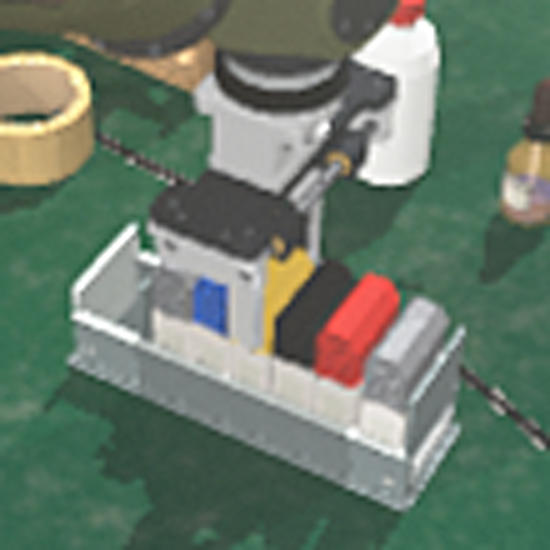

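Request:
{"method": "jog_arm", "body": {"rows": [0,0,-0.001,0,0,0,1,0,0,-0.001,0,0,0,1]}}

```text
time_s: 8.45
ee_pos: [0.5703, -0.0223, 0.0792]
eef_rot: [1.326, 1.57, -0.091]
force: [-4.0, 0.2, 15.8]
grip_width: 0.0558
```

Request:
{"method": "jog_arm", "body": {"rows": [0,0,-0.001,0,0,0,1,0,0,-0.001,0,0,0,1]}}

```text
time_s: 8.62
ee_pos: [0.5711, -0.0224, 0.0791]
eef_rot: [1.279, 1.567, -0.138]
force: [-7.2, 1.4, 31.7]
grip_width: 0.0555
```

Request:
{"method": "jog_arm", "body": {"rows": [0,0,0.002,0,0,0,1,0,0,0,0,0,0,0,0,0,0,0,0,0,0,0,0,0,0,0,0,0,0,0,0,0,0,0,0,0,0,0.01,0,0,0,0,0,0,0.03,0,0,0,0,0,0,0.04,0,0,0,0]}}

```text
time_s: 9.28
ee_pos: [0.5685, -0.0222, 0.1575]
eef_rot: [-1.828, 1.566, 3.039]
force: [1.0, -0.5, 0.2]
grip_width: 0.0936
```

Request:
{"method": "jog_arm", "body": {"rows": [0,0.02,0.03,0,0,0,0,-0.01,0.035,0.02,0,0,-2,0,-0.01,0.035,0,0,0,-2,0,-0.01,0.035,0,0,0,-2,0,-0.01,0.035,0,0,0,-2,0,-0.01,0.035,0,0,0,-3,0,-0.01,0.035,0,0,0,-3,0,-0.01,0.035,0,0,0,-3,0]}}

```text
time_s: 9.95
ee_pos: [0.4991, 0.2443, 0.2094]
eef_rot: [2.114, 1.57, 0.398]
force: [0.5, 0.4, 0.7]
grip_width: 0.0943
```

```bash
python3 st.py; python3 - <<'E'
from h import *
cap('g')
im,_=load('g','scene');x,y,w,h=210,130,110,110
a=cv2.resize(im[y:y+h,x:x+w],None,fx=4,fy=4,interpolation=cv2.INTER_CUBIC)
im,_=load('g','top');x,y,w,h=205,150,105,60
b=cv2.resize(im[y:y+h,x:x+w],None,fx=3,fy=3,interpolation=cv2.INTER_CUBIC)
c=np.zeros((440,440+315,3),np.uint8);c[:,:440]=a;c[:180,440:]=b
cv2.imwrite('pics/g_z.png',c[:,:,::-1])
for n in('top','scene'):
  im,d=load('g',n);T=tray(cloud(n,d))*1000;hsv=cv2.cvtColor(im,cv2.COLOR_RGB2HSV);H,S,V=[hsv[...,i].astype(int) for i in range(3)]
  r=(abs(T[...,0])<40)&(abs(T[...,1])<90)&(T[...,2]>100)&(T[...,2]<140)
  for k,m in(('yel',(H>18)&(H<35)&(S>120)),('blue',(H>105)&(H<130)&(S>120)),('red',((H<8)|(H>170))&(S>120)),('black',V<60),('grey+',(S<60)&(V>80)&(T[...,1]>30)),('grey-',(S<60)&(V>80)&(T[...,1]<-30))):
    t=T[r&m]
    if len(t)>9:print(n,k,len(t),'x',np.percentile(t[:,0],[2,98]).round(1),'y',np.percentile(t[:,1],[2,98]).round(1),'z',np.percentile(t[:,2],[50,90,97]).round(1))
E
```

```text
9.95 [0.4991 0.2443 0.2094] [0.5 0.4 0.7] 0.0943 yaw -8.32 axis [ 7.e-04  3.e-04 -1.e+00] q [0.39 0.31 1.5  0.   1.33 0.53]
top yel 255 x [-27.6  27.1] y [ 6.4 33.5] z [112.6 116.3 118. ]
top blue 252 x [-25.5  28.1] y [ 4.1 62.3] z [112.4 116.5 117.8]
top red 248 x [-24.9  29.8] y [-50.5 -21.6] z [112.4 116.6 117.8]
top black 227 x [-25.2  28.6] y [-19.9   5.3] z [112.6 116.1 117.9]
top grey+ 247 x [-28.1  26.8] y [35.4 89.4] z [112.6 117.1 118.4]
top grey- 256 x [-28.1  27. ] y [-84.2 -57. ] z [112.  116.6 117.6]
scene yel 139 x [-28.1  28.1] y [ 6.  30.4] z [113.  115.9 116.7]
scene blue 121 x [-26.   29.4] y [36.1 60.3] z [113.7 116.3 117.3]
scene red 157 x [-25.1  28.5] y [-53.  -22.6] z [112.4 116.1 117.3]
scene grey+ 124 x [-27.6  27.8] y [34.5 84.9] z [113.2 116.6 117.4]
scene grey- 155 x [-28.   26.6] y [-85.9 -60.1] z [112.8 116.3 117.1]
```

View pics/g_z.png

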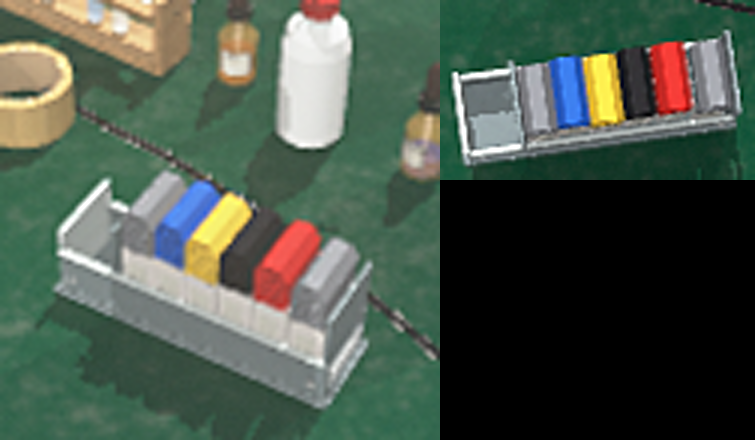

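Yellow stands level with the other cassettes: its top is at about 116–118 mm, the same as the rest, and all six are upright. Now for the cartridge.

Request:
{"method": "jog_arm", "body": {"rows": [-0.013,0.024,0,0,0,-3,0.1,-0.014,0.0237,-0.01,0,0,-2.5,0.2,0,0,-0.035,0,0,0,0.2,0,0,-0.02,0,0,0,0.2,0,0,0,0,0,0,0.2,0,0,0,0,0,0,0.2]}}

```text
time_s: 10.55
ee_pos: [0.473, 0.29, 0.1439]
eef_rot: [-0.777, 1.57, -2.587]
force: [0.7, -0.2, 0.8]
grip_width: 0.0748
```

```bash
python3 st.py; python3 - <<'E'
from h import *
im,d=ctrl.camera('scene');x,y,w,h=130,110,90,100
cv2.imwrite(f'pics/i_z.png',cv2.resize(im[y:y+h,x:x+w],None,fx=5,fy=5,interpolation=cv2.INTER_CUBIC)[:,:,::-1])
E
```

```text
10.55 [0.473  0.29   0.1439] [ 0.7 -0.2  0.8] 0.0748 yaw -13.67 axis [-9.e-04 -5.e-04 -1.e+00] q [ 0.48  0.37  1.58 -0.    1.2   0.72]
```

View pics/i_z.png

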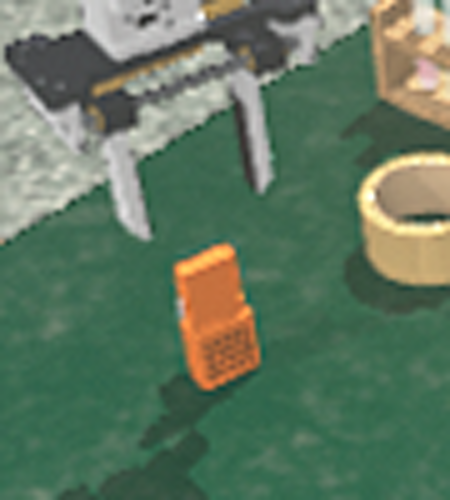

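Request:
{"method": "jog_arm", "body": {"rows": [-0.001,0.0018,-0.03,0,0,0,0.2,0,0,-0.03,0,0,0,0.2,0,0,-0.022,0,0,0,0.2,0,0,0,0,0,0,0.2,0,0,0,0,0,0,0.2,0,0,0,0,0,0,1,0,0,0,0,0,0,1,0,0,0,0,0,0,1], "squeeze": 30}}

```text
time_s: 11.27
ee_pos: [0.4727, 0.2926, 0.0632]
eef_rot: [2.302, 1.568, 0.492]
force: [-1.5, 0.4, -0.6]
grip_width: 0.0587
```

Request:
{"method": "jog_arm", "body": {"rows": [0,0,0,0,0,0,1,0,0,0,0,0,0,1,0,0,0,0,0,0,1,0,0,0,0,0,0,1]}}

```text
time_s: 11.6
ee_pos: [0.4721, 0.2923, 0.0618]
eef_rot: [2.276, 1.57, 0.467]
force: [-0.4, -0.0, 3.7]
grip_width: 0.04
```

```bash
python3 st.py
```

```text
11.6 [0.4721 0.2923 0.0618] [-0.4 -0.   3.7] 0.04 yaw -13.67 axis [ 5.e-04  2.e-04 -1.e+00] q [ 0.49  0.47  1.64 -0.    1.03  0.73]
```

Request:
{"method": "jog_arm", "body": {"rows": [0,0,0.01,0,0,0,1,0,0,0.03,0,0,0,1,0,0,0.04,0,0,0,1,0,0,0.03,0,0,0,1,0,0,0.02,0,0,0,1]}}

```text
time_s: 12.02
ee_pos: [0.4723, 0.2925, 0.1955]
eef_rot: [2.312, 1.567, 0.503]
force: [-0.8, 0.3, -0.5]
grip_width: 0.0396
```

Request:
{"method": "jog_arm", "body": {"rows": [0.0102,-0.02,0,0,0,2.8,1,0.0102,-0.03,0,0,0,2.8,1,0.0102,-0.03,0,0,0,2.8,1,0.0102,-0.03,0,0,0,2.8,1,0.0102,-0.03,0,0,0,2.8,1,0.0102,-0.03,0,0,0,2.8,1,0.0102,-0.025,0,0,0,2.8,1,0.0102,-0.0155,0,0,0,2.8,1]}}

```text
time_s: 12.68
ee_pos: [0.5538, 0.0793, 0.1921]
eef_rot: [0.289, 1.571, -1.128]
force: [-0.1, 0.6, -1.0]
grip_width: 0.0398
```

Request:
{"method": "jog_arm", "body": {"rows": [0,0,0,0,0,0,1,0,0,0,0,0,0,1]}}

```text
time_s: 12.85
ee_pos: [0.5535, 0.0812, 0.1917]
eef_rot: [-2.043, 1.571, 2.819]
force: [0.0, 0.1, -0.9]
grip_width: 0.0397
```

```bash
python3 st.py; cat > look.py <<'E'
import sys
from h import *
t=sys.argv[1];cap(t)
im,_=load(t,'scene');x,y,w,h=190,110,110,110
a=cv2.resize(im[y:y+h,x:x+w],None,fx=5,fy=5,interpolation=cv2.INTER_CUBIC)
cv2.imwrite(f'pics/{t}_z.png',a[:,:,::-1])
for n in('top','scene'):
  im,d=load(t,n);T=tray(cloud(n,d))*1000;hsv=cv2.cvtColor(im,cv2.COLOR_RGB2HSV);H,S,V=[hsv[...,i].astype(int) for i in range(3)]
  r=(abs(T[...,0])<60)&(abs(T[...,1]-125)<60)&(T[...,2]>5)&(T[...,2]<230)
  m=r&(H>4)&(H<18)&(S>140)&(V>60)
  z0=T[m][:,2].min() if m.any() else 0
  print(n,m.sum(),'zmin',z0)
  for z in range(0,240,10):
    q=T[m&(T[...,2]>=z)&(T[...,2]<z+10)]
    if len(q)>3:print(z,len(q),'x',np.percentile(q[:,0],[3,50,97]).round(1),'y',np.percentile(q[:,1],[3,50,97]).round(1))
  # light (lip)
  r2=r&(T[...,1]>115)&(abs(T[...,0])<30)&(S<70)&(T[...,2]>75)&(T[...,2]<200)
  q=T[r2]; 
  if len(q):print('light',len(q),np.percentile(q,[3,50,97],axis=0).round(1).tolist())
  q=T[(abs(T[...,0])<40)&(abs(T[...,1]-142)<12)&(T[...,2]>58)&(T[...,2]<76)]
  if len(q):print('rim',len(q),np.percentile(q,[3,50,97],axis=0).round(1).tolist())
E
python3 look.py j
```

```text
12.85 [0.5535 0.0812 0.1917] [ 0.   0.1 -0.9] 0.0397 yaw 8.6 axis [-3.e-04  1.e-04 -1.e+00] q [ 0.08  0.33  1.51  0.    1.3  -0.07]
top 0 zmin 0
scene 244 zmin 130.54163419053765
130 18 x [-22.2 -19.5  10. ] y [113.3 117.9 133.1]
140 29 x [-23.1 -20.4  11.5] y [112.9 114.6 131.2]
150 26 x [-24.3 -19.7  12.9] y [113.2 115.2 135.3]
160 29 x [-23.2 -20.5  12.3] y [112.6 116.5 135.3]
170 36 x [-24.7 -14.5  16.1] y [113.2 115.7 133.5]
180 36 x [-21.3  -6.4  18.3] y [114.6 118.8 129.2]
190 15 x [-10.7  -0.4  12.5] y [117.7 118.6 120.2]
200 16 x [-9.6  3.  17. ] y [117.6 118.9 120.4]
210 15 x [-10.8   2.   16. ] y [117.8 118.7 120.4]
220 24 x [-7.6  5.1 16. ] y [118.6 120.1 129.4]
light 15 [[-18.6, 115.7, 145.6], [-12.3, 147.6, 179.7], [11.1, 150.6, 196.9]]
rim 55 [[-33.0, 139.8, 58.7], [-3.3, 141.6, 66.8], [35.3, 144.5, 71.4]]
```

View pics/j_z.png

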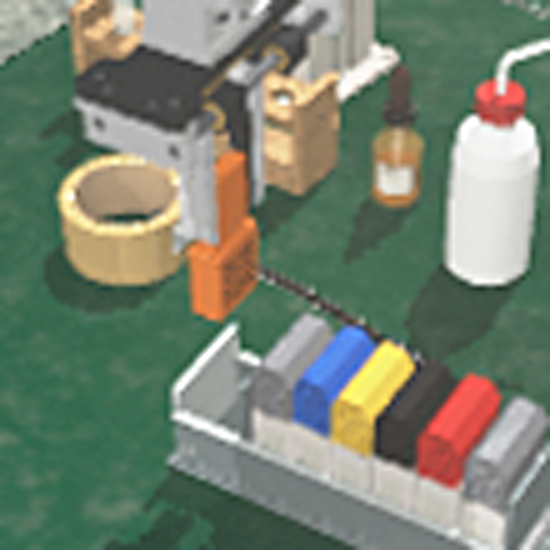

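View pics/j_top.png

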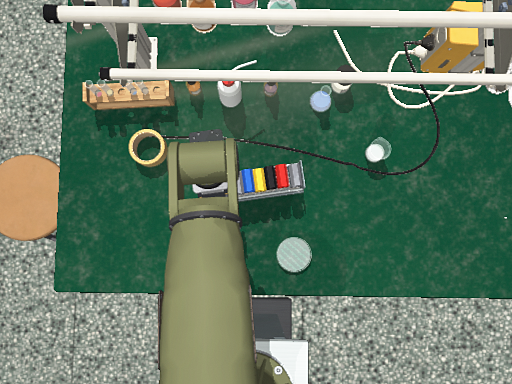

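Request:
{"method": "jog_arm", "body": {"rows": [0,0.0003,-0.015,0,0,0,1,0,0,-0.025,0,0,0,1,0,0,-0.025,0,0,0,1,0,0,-0.015,0,0,0,1,0,0,-0.008,0,0,0,1,0,0,0,0,0,0,1]}}

```text
time_s: 13.45
ee_pos: [0.5526, 0.0828, 0.1022]
eef_rot: [-1.659, 1.568, -3.077]
force: [0.2, 0.0, -1.0]
grip_width: 0.0396
```

```bash
python3 st.py; python3 look.py k
```

```text
13.45 [0.5526 0.0828 0.1022] [ 0.2  0.  -1. ] 0.0396 yaw 8.77 axis [-2.5e-03 -2.0e-04 -1.0e+00] q [ 0.08  0.43  1.6   0.    1.11 -0.07]
top 0 zmin 0
scene 217 zmin 42.83196049754845
40 8 x [-23.3 -21.6 -20.1] y [117.1 125.5 135. ]
50 20 x [-24.4 -21.8 -10.4] y [114.7 120.7 135.4]
60 21 x [-24.6 -21.6  13.4] y [114.8 117.3 133.6]
70 25 x [-24.4 -17.3  14.5] y [113.6 117.3 134.4]
80 34 x [-24.7 -17.1  15.4] y [114.6 116.9 132.1]
90 33 x [-23.2  -5.9  19. ] y [115.7 120.4 132.3]
100 10 x [-13.6   2.8  11.3] y [119.8 120.4 122.6]
110 17 x [-14.2  -1.3  16. ] y [119.4 120.2 122.4]
120 17 x [-13.9   4.4  18.4] y [118.9 120.8 122.1]
130 21 x [-11.2   3.9  20.2] y [119.5 122.9 130.7]
140 11 x [-8.1  8.6 17.9] y [121.3 125.6 131.5]
light 99 [[-29.6, 115.2, 87.6], [19.8, 116.9, 147.6], [29.1, 150.1, 194.7]]
rim 26 [[-34.3, 131.1, 59.2], [-23.7, 140.8, 67.5], [-16.7, 145.0, 74.2]]
```

View pics/k_z.png

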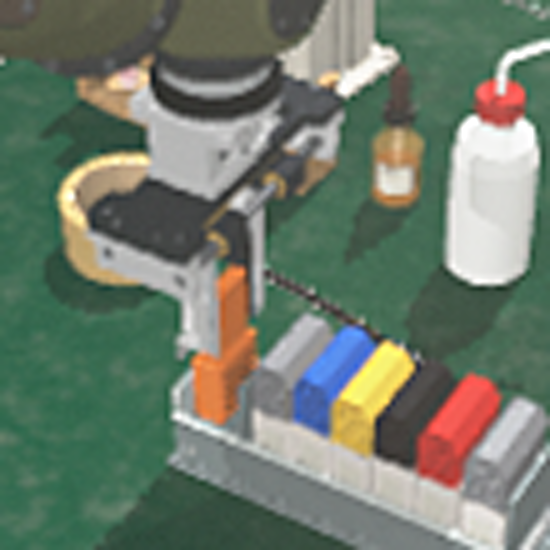

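Request:
{"method": "jog_arm", "body": {"rows": [0,-0.001,-0.004,0,0,0,1,0,0,-0.004,0,0,0,1,0,0,-0.004,0,0,0,1,0,0,-0.003,0,0,0,1,0,0,-0.002,0,0,0,1,0,0,0,0,0,0,1]}}

```text
time_s: 14.05
ee_pos: [0.5533, 0.081, 0.086]
eef_rot: [-1.637, 1.57, -3.055]
force: [0.1, 1.1, -1.0]
grip_width: 0.0396
```

Request:
{"method": "jog_arm", "body": {"rows": [0,0,-0.001,0,0,0,1,0,0,-0.001,0,0,0,1,0,0,0,0,0,0,1]}}

```text
time_s: 14.3
ee_pos: [0.5535, 0.081, 0.0844]
eef_rot: [-1.609, 1.571, -3.027]
force: [0.3, -0.7, -1.3]
grip_width: 0.0398
```

```bash
python3 st.py; python3 look.py l
```

```text
14.3 [0.5535 0.081  0.0844] [ 0.3 -0.7 -1.3] 0.0398 yaw 8.73 axis [-1.e-04 -0.e+00 -1.e+00] q [ 0.08  0.45  1.62 -0.    1.08 -0.07]
top 0 zmin 0
scene 159 zmin 34.31865880356011
30 4 x [-20.6 -16.1 -12.1] y [112.3 115.1 124.7]
40 15 x [-23.7 -21.  -17.7] y [111.6 121.8 133.5]
50 13 x [-23.4 -20.5 -15.2] y [112.7 117.5 131.6]
60 18 x [-22.8 -21.    1.2] y [112.8 120.4 134.5]
70 39 x [-21.7  -6.9  19.4] y [113.1 118.  128.7]
80 13 x [-12.    1.2  13.2] y [117.8 118.9 119.9]
90 10 x [-10.4  -0.7  12.9] y [117.5 118.4 119.4]
100 14 x [-10.3   2.6  13.9] y [116.9 119.  120.3]
110 12 x [-9.   1.7 14.7] y [117.  118.9 120.1]
120 19 x [-8.9  7.5 17.5] y [118.  121.6 127.2]
light 54 [[-29.5, 115.4, 77.3], [21.3, 119.3, 131.1], [24.2, 139.5, 185.4]]
rim 28 [[-34.4, 131.9, 59.0], [-20.5, 140.9, 69.1], [-13.0, 149.1, 73.1]]
```

View pics/l_z.png

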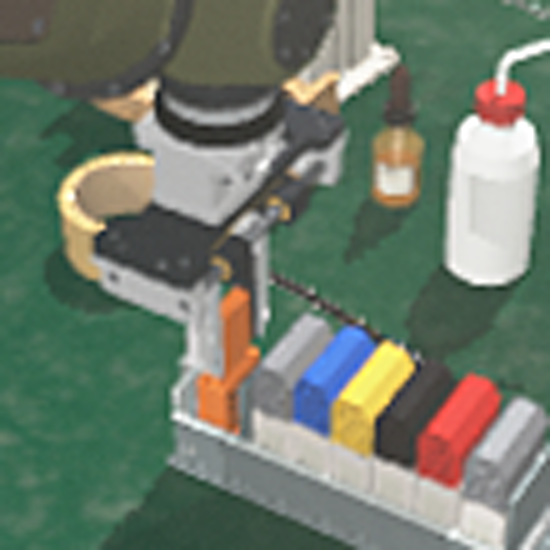

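Request:
{"method": "jog_arm", "body": {"rows": [-0.0004,0.0025,0,0,0,0,1,0,0,-0.001,0,0,0,1,0,0,-0.001,0,0,0,1,0,0,0,0,0,0,1]}}

```text
time_s: 14.73
ee_pos: [0.553, 0.0836, 0.0822]
eef_rot: [-1.701, 1.571, -3.12]
force: [0.0, 0.5, -0.5]
grip_width: 0.0398
```

Request:
{"method": "jog_arm", "body": {"rows": [0,0,-0.001,0,0,0,1,0,0,0,0,0,0,1]}}

```text
time_s: 14.9
ee_pos: [0.5533, 0.0835, 0.0818]
eef_rot: [1.595, 1.57, 0.177]
force: [-0.9, -0.1, 3.6]
grip_width: 0.0399
```

Request:
{"method": "jog_arm", "body": {"rows": [0,0,0,0,0,0,0.4,0,0,0,0,0,0,0.3,0,0,0,0,0,0,0.2,0,0,0,0,0,0,0.2,0,0,0,0,0,0,0.2]}}

```text
time_s: 15.32
ee_pos: [0.5531, 0.0835, 0.0814]
eef_rot: [-1.959, 1.571, 2.906]
force: [0.5, -0.3, 0.3]
grip_width: 0.0698
```

```bash
python3 st.py; python3 look.py m
```

```text
15.3167 [0.5531 0.0835 0.0814] [ 0.5 -0.3  0.3] 0.0698 yaw 8.73 axis [-0.  0. -1.] q [ 0.08  0.45  1.62  0.    1.07 -0.07]
top 0 zmin 0
scene 187 zmin 28.7679489230348
30 4 x [-19.5 -17.4 -10. ] y [116.9 120.5 133.1]
40 18 x [-24.1 -20.7  -8.3] y [116.3 120.3 135.9]
50 15 x [-23.3 -20.9 -12.8] y [115.8 125.7 136.5]
60 27 x [-22.4  -9.4  18.2] y [114.8 119.8 126.9]
70 20 x [-20.5  -6.4  15.5] y [115.1 120.6 124.3]
80 16 x [-19.1  -5.3  16.3] y [119.3 120.8 124.9]
90 19 x [-20.8  -3.   15.2] y [118.9 120.1 125.2]
100 19 x [-19.4  -9.3  13.8] y [118.4 119.8 123.2]
110 38 x [-19.4  -4.4  15.1] y [117.3 121.5 128.8]
120 10 x [-21.2   9.3  18.3] y [120.6 123.5 129.2]
rim 10 [[-34.6, 133.9, 59.8], [-30.4, 141.7, 63.1], [-22.9, 144.3, 71.6]]
```

View pics/m_z.png

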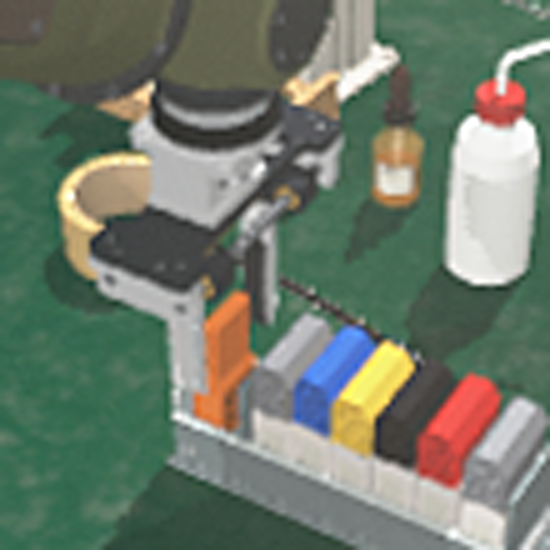

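Request:
{"method": "jog_arm", "body": {"rows": [0,0,0.01,0,0,0,0.2,0,0,0.03,0,0,0,0.2,0,0,0.04,0,0,0,0.2,0,0,0.04,0,0,0,0.1,-0.02,0.02,0.02,0,0,0,0,-0.03,0.02,0,0,0,0,0,-0.03,0.02,0,0,0,0,0,-0.03,0.02,0,0,0,0,0]}}

```text
time_s: 16.08
ee_pos: [0.4417, 0.164, 0.2224]
eef_rot: [1.743, 1.57, 0.324]
force: [1.2, 0.8, -0.4]
grip_width: 0.0934
```

Request:
{"method": "jog_arm", "body": {"rows": [-0.025,0.03,0,0,0,0,0,-0.025,0.03,0,0,0,0,0,-0.02,0.03,0,0,0,0,0,0,0.03,0,0,0,0,0,0,0.02,0,0,0,0,0,0,0,0,0,0,0,0,0,0,0,0,0,0,0]}}

```text
time_s: 16.67
ee_pos: [0.3728, 0.304, 0.2219]
eef_rot: [1.464, 1.571, 0.047]
force: [0.8, -0.1, 0.3]
grip_width: 0.0944
```

```bash
python3 st.py; python3 look.py n; python3 - <<'E'
from h import *
im,_=load('n','top');x,y,w,h=195,145,120,70
cv2.imwrite('pics/n_tz.png',cv2.resize(im[y:y+h,x:x+w],None,fx=6,fy=6,interpolation=cv2.INTER_CUBIC)[:,:,::-1])
E
```

```text
16.6667 [0.3728 0.304  0.2219] [ 0.8 -0.1  0.3] 0.0944 yaw 8.82 axis [ 1.e-04  0.e+00 -1.e+00] q [ 0.61  0.13  1.69 -0.    1.32  0.45]
top 137 zmin 27.039427530841653
40 4 x [-23.2 -23.  -21.2] y [121.9 125.4 138.6]
60 30 x [-22.9  -3.4  19. ] y [117.6 120.2 138.2]
70 14 x [-23.  -12.   12.8] y [118.8 121.9 135.4]
80 4 x [-20.9 -20.8 -19.9] y [121.4 127.8 131.2]
110 62 x [-19.4  -1.4  18.5] y [119.9 125.8 130.7]
120 13 x [-15.9   0.2  12.3] y [120.5 123.4 129.1]
light 22 [[-14.5, 137.5, 75.1], [-0.4, 145.6, 76.2], [13.0, 153.5, 77.5]]
rim 124 [[-30.8, 133.9, 61.6], [-0.5, 142.4, 71.8], [30.0, 152.5, 75.5]]
scene 188 zmin 27.88033733842765
30 5 x [-20.3 -15.3  -7.2] y [117.  119.3 132.6]
40 15 x [-24.  -19.9  -8.2] y [116.8 123.  135.8]
50 17 x [-23.1 -20.5  -8.7] y [116.5 121.4 136. ]
60 28 x [-23.3 -19.3  13.5] y [115.4 120.7 137.6]
70 29 x [-21.8  -5.2  17.1] y [115.5 120.8 133. ]
80 20 x [-21.2 -12.9  16.1] y [118.9 120.3 128.3]
90 19 x [-20.9  -8.9  14.3] y [118.5 120.4 126.9]
100 22 x [-20.6 -10.1  15.5] y [118.  119.6 127.7]
110 29 x [-20.   -0.6  19.6] y [117.5 120.  130.1]
light 7 [[-15.4, 137.5, 75.4], [-12.1, 144.6, 76.4], [-2.2, 150.5, 77.6]]
rim 48 [[-32.9, 131.1, 59.0], [-18.3, 141.5, 69.7], [5.1, 152.6, 75.2]]
```

View pics/n_z.png

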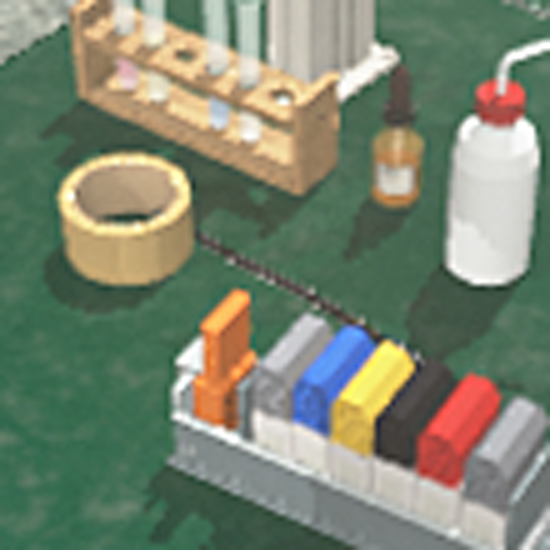

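View pics/n_tz.png

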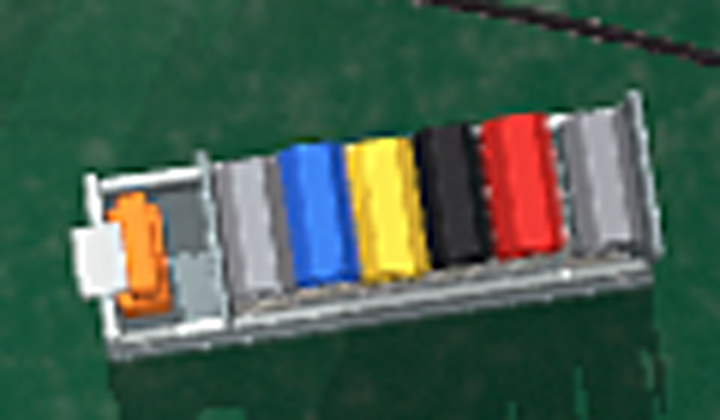

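View pics/n_top.png

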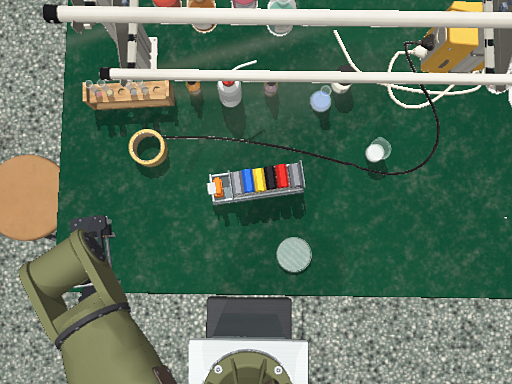

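The cartridge is at (140,255) in the top-view crop. Its lip lies over the outer wall (75–125 px), it hangs free inside the bay, and its top is at about 120 mm, so its underside is at about 20 mm. The row is upright and the bystanders haven't moved.

```bash
python3 -c "
from station import ctrl
print(ctrl.hand_in())"
```

```text
the job is handed in; nothing more can be done
None
```

Both parts are done, in the order asked, and the job was handed in at about 17 s of the 54 s allowed.

- **Yellow cassette:** it is pushed in between the black and the blue. I felt it touch the tray floor, with up to 32 N read at the wrist there. Its top measures about 116–118 mm, level with the other five, and all six stand upright.
- **Orange cartridge:** it hangs by its lip over the outer end wall, inside the small bay. Its top is at about 120 mm, so its underside is about 20 mm up, as the given sizes predict for the lip resting on the rim. It leans slightly.
- **Bystanders and arm:** in the last pictures the petri dish, beaker and tape roll are where they started. The arm is clear of everything with the gripper open.

No check failed. The top camera could not see the cartridge until the arm had moved away, so I lined up the hanging using the scene camera alone. The top view confirmed it afterwards.

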